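Set out the washed gearbox shafts for refitting, last out first in

ROBOT

A 7-joint arm with a two-finger parallel gripper is mounted at the origin on a cart in front of the work surface, level with it; the furniture and walls round the work are solid. World frame = base frame: x ahead of the robot, y to its left, z up, the work surface at z = 0. Lengths are in mm, angles in rad, forces in N, time in s.
With the tool pointing down it reaches from about 425 to 950 mm from the base axis. Payload 16.7 kg.
Tool frame: the origin (TCP) lies midway between the tips of the shut fingers; the grasp point (between the pads) lies behind it (robot.grasp_offset is the z of the grasp point in the tool frame, in mm); z points along the fingers, y is the line along which they close (so a half turn about z gives the same grasp; the last joint's range is limited). The gripper opens to 94 mm and grips with 3 to 60 N. Pads are 16 mm wide; open, the fingers measure 119 mm over their backs; the gripper's body (75 mm by 177 mm) begins 78 mm behind the grasp point.
Start: joints at [0.998, 0.426, 0.074, 1.606, -0.034, 1.111, -0.067], TCP at [277.544, -615.257, 167.667] pointing down, gripper open.
Joint ranges: [-2.85, 2.85], [-0.5, 2.14], [-1.23, 1.37], [0.21, 2.46], [-1.02, 4.16], [0.16, 2.05], [-2.73, 2.73]. Speed limits (rad/s): [1.89, 1.89, 2.39, 2.39, 3.01, 3.01, 3.01].

INTERFACE

Orientations are given as a 3x3 rotation matrix whose columns are the frame's x, y, z axes.
In Python, from station import robot, viewer, ticket gives the robot as it stands. The module is installed in compiled form; this text tells all that it offers.
- The arm moves only by the tool arm_command, never from a script. Its argument "steps" is a list of rows, each a list of 5 numbers: the gripper's target within -1 to 1 (fully open at 1, half-way at 0, shut at -1), then the shift along the tool's x, y, z in cm, then the turn about the tool's z in rad. A call has 1 to 5 rows; each row shifts and turns the commanded pose from where the row before left it, along the tool's axes as they then stand; what a row does not reach is not made up. A row lasts 1/10 s, in which the tool goes at most 50 mm and 8.59 degrees, less where a joint would pass 70% of its speed; a pose out of reach is approached as far as the arm can. A call is refused whole if a number of a shift passes 5 or a number of a turn 0.15, either way. A call with a gripper value outside its range is refused whole. The fingers move at their own pace and stop on an object; "squeeze" is the grip in N (left out, the last holds). Time passes only in rows, so rows that do not move let the fingers close. It gives the time, the measured TCP pose, the force, the opening and the grip force at its end, in the units of the state.
- robot.get_obs(): the state, without advancing time (a new reading comes with each control period).
- viewer.get_image(name): name is "scene" or "top"; returns a dict with "frame" (400x640x3 uint8, blue, green, red), "fx", "fy", "cx", "cy" (pixels), "k1" (the pictures are not rectified: a ray, as slopes to the right and down, at radius r is drawn at 1 + k1 r^2 times it, then the intrinsics apply), "rvec" (rotation vector, rad) and "tvec" (3), from world to camera coordinates, as OpenCV has them. Camera axes: x right, y down, z forward; pixel columns grow to the right and rows downward; lengths in mm; the calibration is good to about 2 mm. A picture is of the moment at which its call begins. There is no depth.
- ticket.finish_job(): hands the job in; it is judged then, once.
The state is a dict: "time_s": time; "qpos": joint angles; "joint_vel": joint speeds; "joint_efforts": joint torques, N m; "position": TCP position; "ee_rot": TCP orientation; "contact_force": force on the tool from outside, world axes, zero at the start; "torque": the same for the moment, N m; "grip_width": finger opening in mm; "grip_force": force on a finger pad.
Only numpy, scipy, OpenCV 4.12 (cv2) and the standard library are available. Lean on these libraries where they do the work, as an engineer would, in place of code of your own. Each camera call takes 0.05 s, during which the arm holds its last target. There are 200 camera calls.

TASK

The four gearbox shafts lie in the aluminium drip tray in the order in which they came out, the first one out next to the tray's handle. They go back in the opposite order, so move them all to the wooden assembly rack in reverse: the shaft farthest from the tray's handle into the notches next to the rack's handle, and so on, until the one next to the tray's handle lies farthest from the rack's handle. Lay each one, without dropping it, centred across both cheeks so that it is cradled fully down in its pair of notches with its gear or flange clear outside.

Things in the scene. Friction and masses are not known exactly. Their poses are not given: they have to be found in the camera images.
- selector_rail: Selector rail: the plain one, a straight steel rod of 16 mm diameter, 190 mm long, three dark ring grooves near its +x end, a small pin hole near the other. 0.17 to 0.34 kg. Origin: mid-length on the axis, where it is gripped from above across its 16 mm, midway between its two uprights; x along the rod. All four shafts may be laid down either way round.
- pinion_shaft: Pinion shaft: steel, a toothed gear of 37 mm diameter from 66 to 82 mm along +x, then a dark 12 mm stub out to 100 mm; plain other end 78 mm from the origin. 16 mm diameter in between; 0.17 to 0.34 kg. Origin: on the axis, where it is gripped from above, midway between its two uprights; x along the shaft to the gear.
- flanged_shaft: Flanged shaft: steel, ends at +x in a round flange of 40 mm diameter with four holes (74 to 81 mm from the origin) on a 24 mm hub (66 to 74 mm); plain slotted other end 88 mm from the origin. 16 mm diameter in between; 0.17 to 0.34 kg. Origin: on the axis, where it is gripped from above, midway between its two uprights; x along the shaft to the flange.
- splined_shaft: Splined shaft: steel, its +x end thicker and splined, 24 mm diameter from 66 to 98 mm from the origin; the other end a thin 10 mm pilot from 66 to 92 mm. 16 mm diameter in between; 0.17 to 0.34 kg. Origin: on the axis, where it is gripped from above, midway between its two uprights; x along the shaft to the splines.
- selector_saddle: Grey saddle fixed in the drip tray, in which the selector rail lies at the start: marks that shaft's starting place. All four saddles are alike: foot 110 x 42 x 6 mm, two uprights 12 mm thick and 42 mm wide with a clear gap of 76 mm, each with a 90 degree V notch. Origin: centre of its underside, 4 mm above the bench; x along the shaft; shaft axis at z = 52 mm, uprights' tops at 57 mm.
- pinion_saddle: Grey saddle fixed in the drip tray, in which the pinion shaft lies at the start: marks that shaft's starting place. Alike in shape and frame to the selector rail's saddle.
- flanged_saddle: Grey saddle fixed in the drip tray, in which the flanged shaft lies at the start: marks that shaft's starting place. Alike in shape and frame to the selector rail's saddle.
- splined_saddle: Grey saddle fixed in the drip tray, in which the splined shaft lies at the start: marks that shaft's starting place. Alike in shape and frame to the selector rail's saddle.
- drip_tray: Fixed aluminium tray 156 x 236 mm, rim 16 mm high, a flat steel D-handle reaching 43 mm out of ONE short end. In it the saddles stand in a row at y = +87, +29, -29, -87 mm, in any order. Origin: centre of its underside on the bench; x along the shafts, y along the row towards the handle. Tray and rack may swap places. Mind the 350 mm tall gear-shaft stand on the left, at x = 0.64, y = 0.34 m, on the way.
- assembly_rack: Fixed wooden rack: base 150 x 228 mm, top at z = 16 mm; two notched cheeks 14 mm thick (x = 37 to 51 mm each side, tops at z = 69 mm); a flat steel D-handle reaching 43 mm out of ONE short end. Four pairs of 90 degree V notches, 33 mm wide, at y = +87, +29, -29, -87 mm. Origin: centre of its underside; y along the row to the handle. Seated: shaft along x, its origin at x = 0, z = 64 mm.

How it is judged:
By the outcome, as a careful person would: the job done as asked, in the order asked, and still so for the second after the job is handed in, with the robot touching nothing.
It also fails if it takes over 120 s, if anything falls off the work surface, if the arm or the gripper's body presses on something with over 40 N, if the wrist force passes 120 N, or if a joint passes its speed limit or range.

## Working session

There is one attempt and no reset: what is moved stays moved. The work goes in short steps, Python scripts to look and compute and a tool call to move; the robot and the scene stay as the last step left them, time stands still between calls to the robot, and variables do not carry over. Pictures are saved under pics/ and viewed, at most 14 in all, crops included, and the job is handed in when it is done.

Besides the shell and the picture viewer there is one more tool, called by a JSON object that holds its "method" and its "body". arm_command: Moves the arm, as the interface text tells. Its arguments: {"type":"object","properties":{"steps":{"type":"array","items":{"type":"array","items":{"type":"number"}}},"squeeze":{"type":"number"}},"required":["steps"]}

```bash
mkdir -p pics
cat > h.py <<'E'
import numpy as np, cv2
from station import robot, viewer, ticket
def ray(im,px):
    x=(np.array(px,float)-[im['cx'],im['cy']])/[im['fx'],im['fy']]
    u=x.copy()
    for _ in range(20): u=x/(1+im['k1']*(u@u))
    R=cv2.Rodrigues(np.array(im['rvec'],float))[0]; t=np.array(im['tvec'],float).ravel()
    return -R.T@t, R.T@np.array([u[0],u[1],1])
def onz(im,px,z):
    c,d=ray(im,px); return c+d*(z-c[2])/d[2]
def proj(im,P):
    R=cv2.Rodrigues(np.array(im['rvec'],float))[0]; t=np.array(im['tvec'],float).ravel()
    p=R@np.array(P,float)+t; u=p[:2]/p[2]; u=u*(1+im['k1']*(u@u))
    return u*[im['fx'],im['fy']]+[im['cx'],im['cy']]
E
python3 - <<'E'
from h import *
o=robot.get_obs(); print(np.round(o['position'],1),np.round(o['ee_rot'],3),o['time_s'],robot.grasp_offset,o['grip_width'])
for n in('scene','top'):
    im=viewer.get_image(n); cv2.imwrite(f'pics/{n}0.png',im['frame']); print(n,ray(im,(320,200)),im['fx'],im['k1'])
E
```

```text
[ 277.4 -614.9  167. ] [[ 0.912  0.411 -0.001]
 [ 0.411 -0.912  0.001]
 [-0.    -0.001 -1.   ]] 0.0 -18.8 93.78042398591904
scene (array([-11.84943804, 739.57385526, 669.32220937]), array([ 0.46458311, -0.72864727, -0.50333923])) 506.86859694063827 -0.09402420092202719
top (array([ 440.60655832, -132.54387036,  904.8840171 ]), array([ 0.19920411,  0.00789013, -0.98002193])) 365.65499175233754 0.003440016689676758
```

View pics/top0.png

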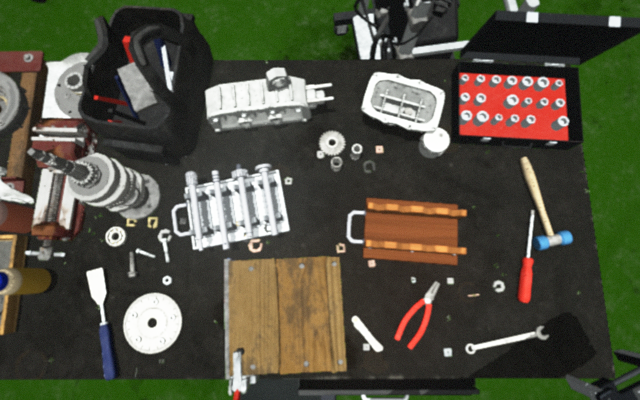

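View pics/scene0.png

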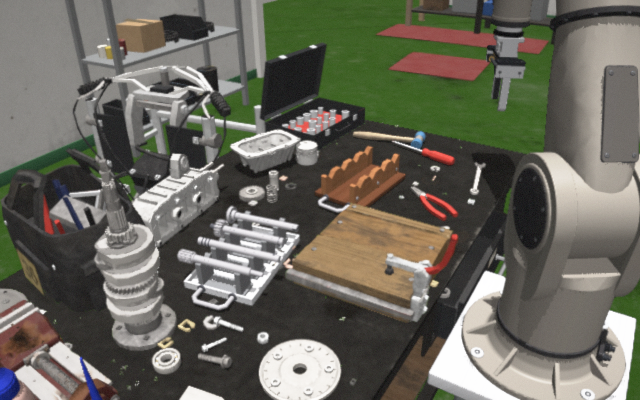

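The top view shows the tray at about (238,208) with its handle on the left at (180,220). The rack is at about (412,230), handle also on the left at (355,227). I'll enlarge both.

Run:
```python
from h import *
t=cv2.imread('pics/top0.png');s=cv2.imread('pics/scene0.png')
cv2.imwrite('pics/c1.png',np.vstack([cv2.resize(t[155:260,165:300],None,fx=5,fy=5,interpolation=2)[:, :675]]))
cv2.imwrite('pics/c2.png',cv2.resize(t[190:275,340:475],None,fx=5,fy=5,interpolation=2))
cv2.imwrite('pics/c3.png',cv2.resize(s[195:315,170:310],None,fx=5,fy=5,interpolation=2))
```

```text
(no output)
```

View pics/c1.png

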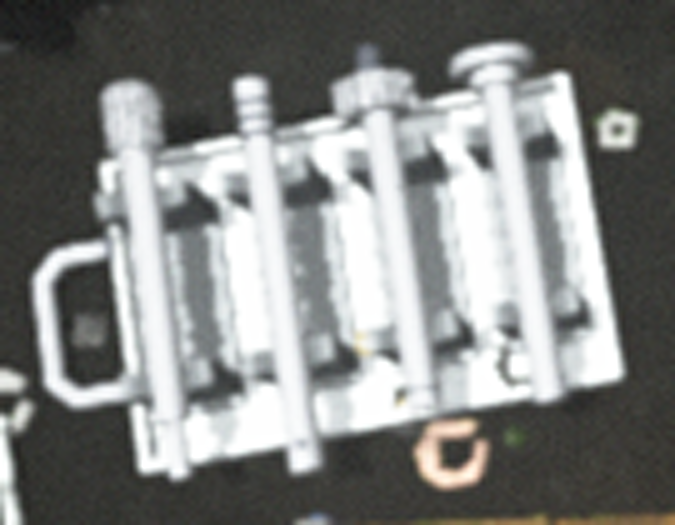

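View pics/c2.png

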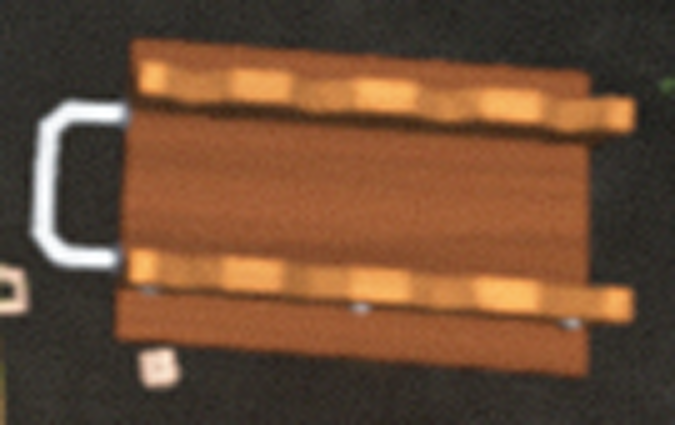

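View pics/c3.png

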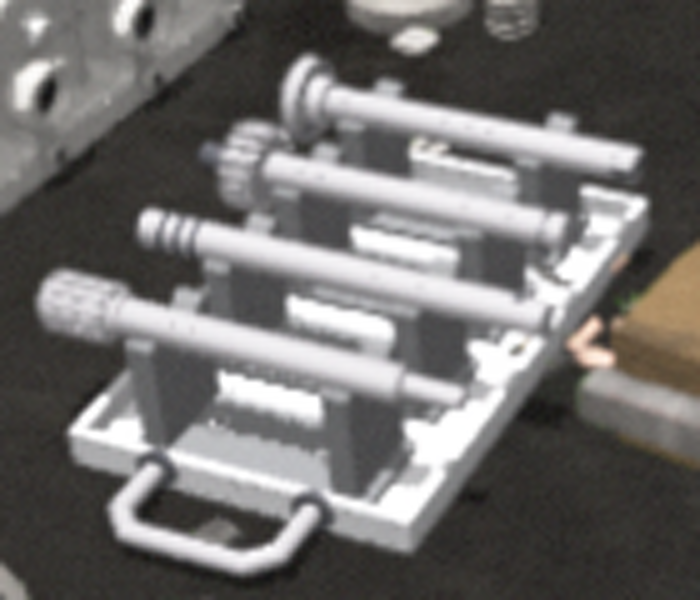

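Order from the tray's handle: splined, selector, pinion, flanged. The +x (feature) ends all point away from the robot. The rack's handle is on the left too, so flanged goes to y=+87, pinion to +29, selector to -29 and splined to -87. Next I compute the poses from the feature pixels.

Run:
```python
from h import *
im=viewer.get_image('top'); sc=viewer.get_image('scene')
def fit(L,W):
    L=np.array(L,float);W=np.array(W)[:,:2]; lc,wc=L.mean(0),W.mean(0)
    z=np.sum((W-wc)@[1,1j]*np.conj((L-lc)@[1,1j])); a=np.angle(z)
    R=np.array([[np.cos(a),-np.sin(a)],[np.sin(a),np.cos(a)]]); t=wc-R@lc
    print('scale',abs(z)/np.sum((L-lc)**2),'res',np.round(W-(L@R.T+t),1).tolist()); return R,t,a
top=lambda X,Y,x0,y0:((X+.5)/5-.5+x0,(Y+.5)/5-.5+y0)
T=[((98,87),(130,86)),((-92,87),(178,477)),((95,29),(250,80)),((-95,29),(304,470)),((100,-29),(367,46)),((-78,-29),(422,406)),((-88,-87),(547,400))]
R,t,a=fit([p for p,_ in T],[onz(im,top(*q,165,155),52) for _,q in T]); print('tray',t,a)
sl={'splined':87,'selector':29,'pinion':-29,'flanged':-87}
for n,y in sl.items(): print(n,np.round(R@[0,y]+t,1))
s2=lambda X,Y:((X+.5)/5-.5+170,(Y+.5)/5-.5+195)
# scene cross-check: end points
for n,l,q in [('sel+',(95,29),(148,225)),('sel-',(-95,29),(540,312)),('fl-',(-88,-87),(632,158)),('spl-',(-92,87),(460,388)),('spl+',(98,87),(48,300))]:
    print(n,'scene-top',np.round(onz(sc,s2(*q),52)[:2]-(R@l+t),1))
K=[((44,58),(261,84)),((44,0),(388,96)),((44,-58),(510,106)),((-44,58),(253,273)),((-44,0),(381,285)),((-44,-58),(508,294))]
R,t,a=fit([p for p,_ in K],[onz(im,top(*q,340,190),69) for _,q in K]); print('rack',t,a)
for n,y in zip(['flanged','pinion','selector','splined'],[87,29,-29,-87]): print(n,np.round(R@[0,y]+t,1))
s=sc['frame'].copy()
for x in(44,-44):
  for y in(58,0,-58):
    p=proj(sc,[*(R@[x,y]+t),69]); cv2.circle(s,tuple(np.round(p*16).astype(int)),20,(255,0,0),-1,shift=4)
cv2.imwrite('pics/c4.png',cv2.resize(s[130:220,300:420],None,fx=6,fy=6,interpolation=0))
```

```text
scale 1.0013743984580268 res [[2.7, 0.4], [1.5, 0.2], [-2.0, 0.1], [-2.9, -0.6], [-0.4, 0.3], [-0.5, -0.4], [1.5, 0.0]]
tray [601.21995834  83.43067091] 0.18059030454493452
splined [585.6 169. ]
selector [596. 112.]
pinion [606.4  54.9]
flanged [616.8  -2.2]
sel+ scene-top [ 2.7 -5.8]
sel- scene-top [ 7.3 -9.5]
fl- scene-top [ 12.1 -10.6]
spl- scene-top [ 12.2 -10.6]
spl+ scene-top [ 7.6 -1. ]
scale 0.9950654023013878 res [[0.3, 0.3], [-0.6, -0.6], [-0.5, 1.0], [0.5, -0.2], [-0.2, -0.4], [0.5, -0.0]]
rack [ 545.55626945 -346.84349947] -0.08565555360248894
flanged [ 553.  -260.2]
pinion [ 548.  -317.9]
selector [ 543.1 -375.7]
splined [ 538.1 -433.5]
```

View pics/c4.png

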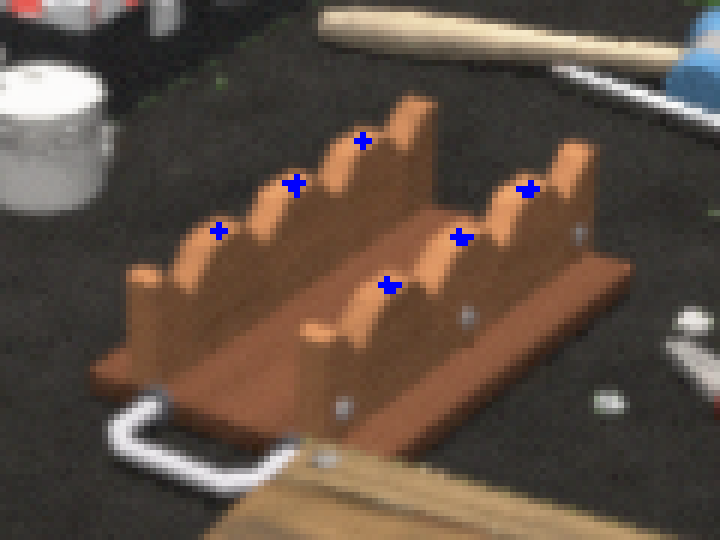

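The blue marks land on the rack's tops, so both views agree there. For the tray I overlay the computed shaft axes in the scene view.

Run:
```python
from h import *
sc=viewer.get_image('scene'); s=cv2.resize(sc['frame'][195:315,170:310],None,fx=5,fy=5,interpolation=2)
a=.1806;R=np.array([[np.cos(a),-np.sin(a)],[np.sin(a),np.cos(a)]]);t=np.array([601.2,83.4])
for y,(l,h),dx in [(87,(-92,98),2.1),(29,(-95,95),-2.4),(-29,(-78,100),-.4),(-87,(-88,81),1.5)]:
  for x in (l,0,h):
    p=(proj(sc,[*(R@[x+dx,y]+t),52])-[170,195]+.5)*5-.5; cv2.circle(s,tuple(p.astype(int)),3,(0,0,255),-1)
for x,y in [(78,118),(-78,118),(-78,-118)]:
    p=(proj(sc,[*(R@[x,y]+t),16])-[170,195]+.5)*5-.5; cv2.circle(s,tuple(p.astype(int)),3,(255,0,0),-1)
cv2.imwrite('pics/c5.png',s)
```

```text
(no output)
```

View pics/c5.png

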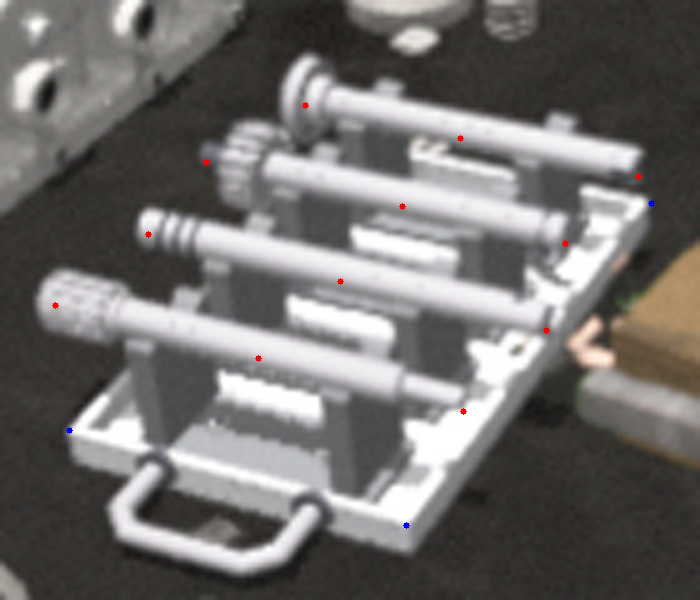

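The tray's corners match. The shafts sit about 4–7 mm higher than z=52, probably at 56. That is fine for gripping, and I'll feel for contact when placing. Setting out for the flanged shaft.

{"method": "arm_command", "body": {"steps": [[0.06,0,0,-1.6,0.122],[0.06,0,0,-1.6,0.121],[0.06,2.47,-3,0,0],[0.06,2.47,-3,0,0],[0.06,2.47,-3,0,0]], "squeeze": 30}}

```text
time_s: 0.75
position: [334.7, -512.1, 199.6]
ee_rot: [[0.984, 0.179, -0.0], [0.179, -0.984, 0.0], [-0.0, -0.0, -1.0]]
contact_force: [0.7, -0.5, -0.3]
grip_width: 57.7
grip_force: 0.0
```

{"method": "arm_command", "body": {"steps": [[0.06,2.47,-3,0,0],[0.06,2.47,-3,0,0],[0.06,2.47,-3,0,0],[0.06,2.47,-3,0,0],[0.06,2.47,-3,0,0]]}}

```text
time_s: 1.25
position: [429.3, -342.2, 199.8]
ee_rot: [[0.984, 0.18, 0.0], [0.18, -0.984, -0.0], [0.0, 0.0, -1.0]]
contact_force: [0.2, -0.9, -0.3]
grip_width: 49.8
grip_force: 0.0
```

{"method": "arm_command", "body": {"steps": [[0.06,2.47,-3,0,0],[0.06,2.47,-3,0,0],[0.06,2.47,-3,0,0],[0.06,2.47,-3,0,0],[0.06,2.47,-3,0,0]]}}

```text
time_s: 1.75
position: [523.8, -172.4, 199.8]
ee_rot: [[0.984, 0.18, 0.0], [0.18, -0.984, -0.0], [0.0, 0.0, -1.0]]
contact_force: [0.3, -1.0, 0.3]
grip_width: 49.9
grip_force: 0.0
```

```bash
cat > nx.py <<'E'
import sys
from h import *
# target: x y z(grasp point) yaw -> cm in tool axes after turning
G={'fl':(617.3,-2.9,.1806),'pi':(605,54,.1806),'se':(592.6,110.6,.1806),'sp':(586.7,168.4,.1806),
'Fl':(553,-260.2,-.0857),'Pi':(548,-317.9,-.0857),'Se':(543.1,-375.7,-.0857),'Sp':(538.1,-433.5,-.0857)}
o=robot.get_obs(); p=np.array(o['position']); R=np.array(o['ee_rot']); yaw=np.arctan2(R[1,0],R[0,0])
print('t',round(o['time_s'],1),'tcp',np.round(p,1),'yaw',round(yaw,4),'zaxis',np.round(R[:,2],3),'F',np.round(o['contact_force'],1),'w',round(o['grip_width'],1),'gf',round(o['grip_force'],1))
for k in sys.argv[1:]:
    x,y,a=G[k]; d=np.array([x,y])-p[:2]; c,s=np.cos(a),np.sin(a)
    print(k,'turn',round(yaw-a,3),'xy cm',np.round([(d@[c,s])/10,(d@[s,-c])/10],2))
E
python3 nx.py fl
```

```text
t 1.8 tcp [ 523.8 -172.4  199.8] yaw 0.1807 zaxis [ 0. -0. -1.] F [ 0.3 -1.   0.3] w 49.9 gf 0.0
fl turn 0.0 xy cm [ 12.24 -15.  ]
```

{"method": "arm_command", "body": {"steps": [[0.06,2.45,-3,0,0],[0.06,2.45,-3,0,0],[0.06,2.45,-3,0,0],[0.06,2.45,-3,0,0],[0.06,0,0,0,0]]}}

```text
time_s: 2.25
position: [599.7, -32.5, 199.4]
ee_rot: [[0.983, 0.186, 0.0], [0.186, -0.983, 0.002], [0.001, -0.002, -1.0]]
contact_force: [-0.4, 0.2, 1.1]
grip_width: 49.5
grip_force: 0.0
```

```bash
python3 nx.py fl
```

```text
t 2.2 tcp [599.7 -32.5 199.4] yaw 0.1872 zaxis [ 0.     0.002 -1.   ] F [-0.4  0.2  1.1] w 49.5 gf 0.0
fl turn 0.007 xy cm [ 2.26 -2.59]
```

{"method": "arm_command", "body": {"steps": [[0.06,1.13,-1.3,2.5,0],[0.06,1.13,-1.3,2.5,0],[0.06,0,0,1.5,0],[0.06,0,0,0,0]]}}

```text
time_s: 2.65
position: [614.1, -9.2, 132.5]
ee_rot: [[0.984, 0.18, -0.004], [0.18, -0.984, -0.0], [-0.004, -0.0, -1.0]]
contact_force: [-1.3, -0.1, 0.1]
grip_width: 50.3
grip_force: 0.0
```

```bash
python3 nx.py fl
python3 - <<'E'
from h import *
a=viewer.get_image('top')['frame'][150:260,230:320];b=viewer.get_image('scene')['frame'][150:260,210:300+20]
cv2.imwrite('pics/d1.png',np.hstack([cv2.resize(a,None,fx=4,fy=4,interpolation=2),cv2.resize(b,None,fx=4,fy=4,interpolation=2)]))
E
```

```text
t 2.6 tcp [614.1  -9.2 132.5] yaw 0.1809 zaxis [-0.004 -0.    -1.   ] F [-1.3 -0.1  0.1] w 50.3 gf 0.0
fl turn 0.0 xy cm [ 0.43 -0.57]
```

View pics/d1.png

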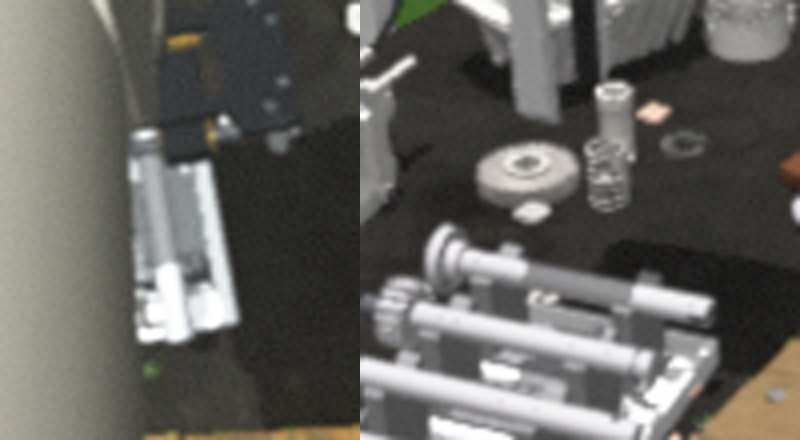

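Run:
```python
from h import *
for n in('top','scene'):
    im=viewer.get_image(n); print(n,[np.round(proj(im,p)).tolist() for p in [(614,-9,132),(619,-37,132),(609,19,132),(617,-3,56)]])
```

```text
top [[266.0, 193.0], [279.0, 191.0], [253.0, 195.0], [268.0, 199.0]]
scene [[263.0, 191.0], [268.0, 185.0], [256.0, 197.0], [262.0, 221.0]]
```

The top half of the picture (finger tips near (253,180) in the scene view) is higher than the projected TCP (263,191). I'll go lower and look once more.

{"method": "arm_command", "body": {"steps": [[0.06,0.3,-0.4,2,0],[0.06,0,0,1.5,0],[0.06,0,0,0,0],[0.06,0,0,0,0]]}}

```text
time_s: 3.25
position: [617.9, -4.5, 100.0]
ee_rot: [[0.984, 0.179, -0.0], [0.179, -0.984, -0.0], [-0.0, -0.0, -1.0]]
contact_force: [0.7, -0.5, 0.1]
grip_width: 50.1
grip_force: 0.0
```

```bash
python3 nx.py fl
python3 - <<'E'
from h import *
o=robot.get_obs();R=np.array(o['ee_rot']);P=np.array(o['position']);w=o['grip_width']/2
out=[]
for n,(x0,y0) in(('top',(230,140)),('scene',(210,130))):
    im=viewer.get_image(n); f=cv2.resize(im['frame'][y0:y0+110,x0:x0+78],None,fx=5,fy=5,interpolation=2)
    for l,c in [((0,0,0),(0,0,255)),((0,w,0),(255,0,0)),((0,-w,0),(255,0,0)),((0,0,-18.8),(0,255,0))]:
        p=(proj(im,P+R@l)-[x0,y0]+.5)*5; cv2.circle(f,tuple(p.astype(int)),3,c,-1)
    out.append(f)
cv2.imwrite('pics/d2.png',np.hstack(out))
E
```

```text
t 3.2 tcp [617.9  -4.5 100. ] yaw 0.1804 zaxis [-0. -0. -1.] F [ 0.7 -0.5  0.1] w 50.1 gf 0.0
fl turn -0.0 xy cm [-0.03 -0.17]
```

View pics/d2.png

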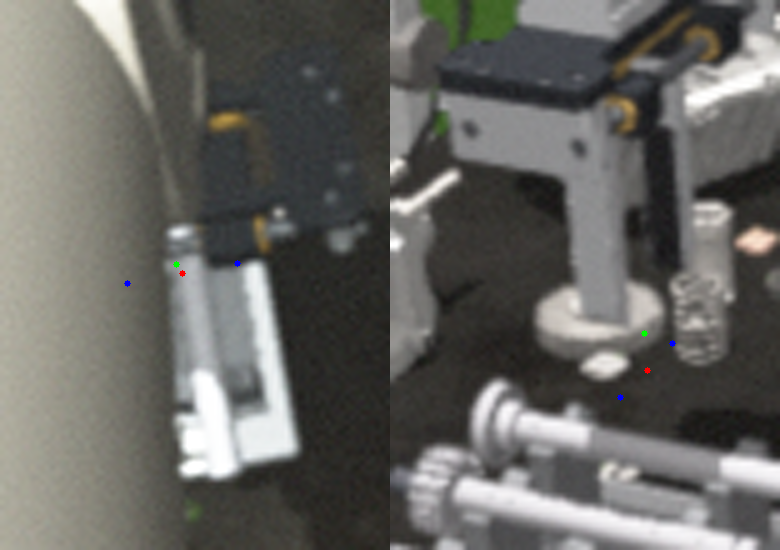

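Both finger tips appear about 15 px (30 mm) above the projected TCP (blue dots). Closing is harmless here, so I'll descend to the nominal grip height and check visually before closing.

{"method": "arm_command", "body": {"steps": [[0.06,0,-0.15,2,0],[0.06,0,0,2,0],[0.06,0,0,1.5,0],[0.06,0,0,0.8,0],[0.06,0,0,0,0]]}}

```text
time_s: 3.85
position: [617.2, -2.7, 36.0]
ee_rot: [[0.984, 0.18, -0.001], [0.18, -0.984, 0.0], [-0.001, -0.0, -1.0]]
contact_force: [-0.2, 0.0, 0.1]
grip_width: 49.8
grip_force: 0.0
```

```bash
python3 nx.py fl
python3 - <<'E'
from h import *
o=robot.get_obs();R=np.array(o['ee_rot']);P=np.array(o['position']);w=o['grip_width']/2
out=[]
for n,(x0,y0) in(('top',(230,140)),('scene',(210,150))):
    im=viewer.get_image(n); f=cv2.resize(im['frame'][y0:y0+110,x0:x0+78],None,fx=5,fy=5,interpolation=2)
    for l,c in [((0,0,0),(0,0,255)),((0,w,0),(255,0,0)),((0,-w,0),(255,0,0)),((0,0,-18.8),(0,255,0))]:
        p=(proj(im,P+R@l)-[x0,y0]+.5)*5; cv2.circle(f,tuple(p.astype(int)),3,c,-1)
    out.append(f)
cv2.imwrite('pics/d3.png',np.hstack(out))
E
```

```text
t 3.9 tcp [617.2  -2.7  36. ] yaw 0.1807 zaxis [-0.001  0.    -1.   ] F [-0.2  0.   0.1] w 49.8 gf 0.0
fl turn 0.0 xy cm [0.   0.02]
```

View pics/d3.png

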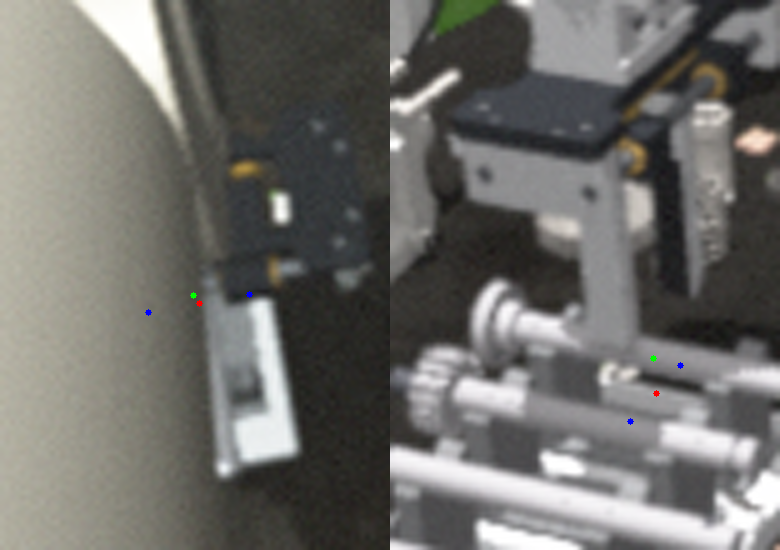

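The near finger's tip is at about (610,345) against the projected (630,421), so the real tips sit roughly 30 mm above the reported TCP. Lowering 20 mm is clear of the saddle foot either way, so I do that and then close gently.

{"method": "arm_command", "body": {"steps": [[0.06,0,0,1,0],[0.06,0,0,1,0],[0.06,0,0,0,0]], "squeeze": 8}}

```text
time_s: 4.25
position: [616.6, -2.7, 15.1]
ee_rot: [[0.984, 0.18, -0.002], [0.18, -0.984, -0.0], [-0.002, -0.0, -1.0]]
contact_force: [0.1, -0.1, 0.2]
grip_width: 50.1
grip_force: 0.0
```

{"method": "arm_command", "body": {"steps": [[-1,0,0,0,0],[-1,0,0,0,0],[-1,0,0,0,0],[-1,0,0,0,0],[-1,0,0,0,0]]}}

```text
time_s: 4.75
position: [617.9, -2.9, 16.9]
ee_rot: [[0.984, 0.18, 0.0], [0.18, -0.984, -0.0], [0.0, 0.0, -1.0]]
contact_force: [-0.2, 0.0, 0.8]
grip_width: 15.6
grip_force: 8.0
```

```bash
python3 nx.py fl
python3 - <<'E'
from h import *
out=[]
for n,(x0,y0) in(('top',(230,140)),('scene',(210,150))):
    im=viewer.get_image(n); f=cv2.resize(im['frame'][y0:y0+110,x0:x0+78],None,fx=5,fy=5,interpolation=2)
    out.append(f)
cv2.imwrite('pics/d4.png',np.hstack(out))
E
```

```text
t 4.8 tcp [617.9  -2.9  16.9] yaw 0.1807 zaxis [ 0. -0. -1.] F [-0.2  0.   0.8] w 15.6 gf 8.0
fl turn 0.0 xy cm [-0.06 -0.01]
```

View pics/d4.png

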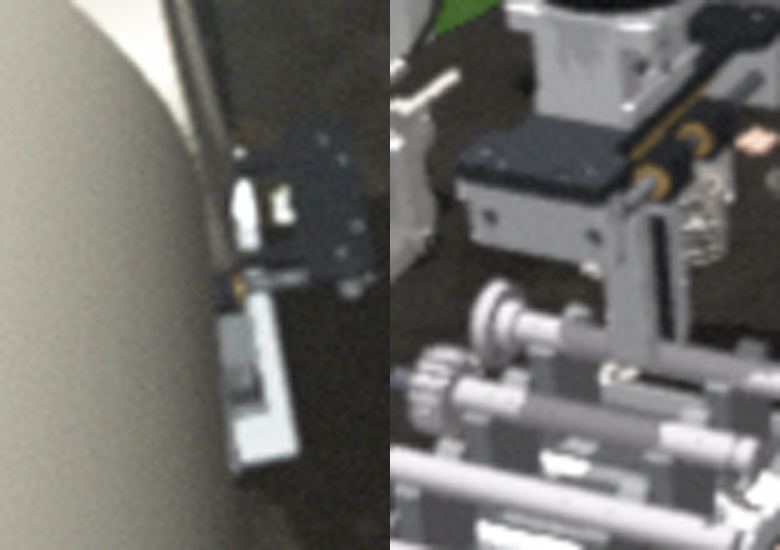

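It grips at 15.6 mm wide, but the tips only reach about the shaft's axis: near tip at (632,367). I'll reopen and go about 13 mm deeper while watching the force.

{"method": "arm_command", "body": {"steps": [[-0.1,0,0,0,0],[-0.1,0,0,0,0],[-0.1,0,0,0.4,0],[-0.1,0,0,0.3,0],[-0.1,0,0,0,0]]}}

```text
time_s: 5.35
position: [617.2, -2.6, 9.0]
ee_rot: [[0.984, 0.18, -0.001], [0.18, -0.984, 0.0], [-0.001, -0.0, -1.0]]
contact_force: [0.9, -0.0, -0.4]
grip_width: 42.0
grip_force: 0.0
```

{"method": "arm_command", "body": {"steps": [[-0.1,0,0,0.3,0],[-0.1,0,0,0.3,0],[-0.1,0,0,0,0]]}}

```text
time_s: 5.65
position: [617.3, -2.7, 3.2]
ee_rot: [[0.984, 0.18, -0.001], [0.18, -0.984, 0.0], [-0.001, -0.0, -1.0]]
contact_force: [0.4, 0.3, -0.9]
grip_width: 42.2
grip_force: 0.0
```

```bash
python3 nx.py fl
python3 - <<'E'
from h import *
im=viewer.get_image('scene'); f=im['frame'][180:240,210:310]
cv2.imwrite('pics/d5.png',cv2.resize(f,None,fx=7,fy=7,interpolation=2))
E
```

```text
t 5.7 tcp [617.3  -2.7   3.2] yaw 0.1807 zaxis [-0.001  0.    -1.   ] F [ 0.4  0.3 -0.9] w 42.2 gf 0.0
fl turn 0.0 xy cm [-0.01  0.02]
```

View pics/d5.png

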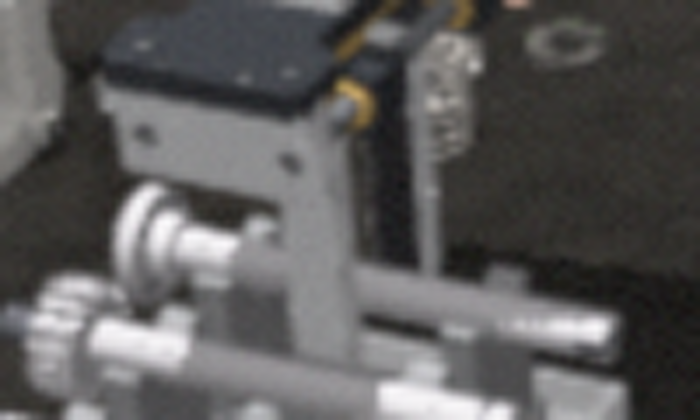

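The fingers now pass below the shaft with no contact. 4 mm more, then grip and lift.

{"method": "arm_command", "body": {"steps": [[-0.1,0,0,0.4,0],[-1,0,0,0,0],[-1,0,0,0,0],[-1,0,0,0,0],[-1,0,0,0,0]], "squeeze": 30}}

```text
time_s: 6.2
position: [617.8, -2.9, -0.2]
ee_rot: [[0.984, 0.18, 0.0], [0.18, -0.984, -0.0], [0.0, 0.0, -1.0]]
contact_force: [0.1, -0.3, -1.0]
grip_width: 15.2
grip_force: 30.0
```

{"method": "arm_command", "body": {"steps": [[-1,0,0,0,0],[-1,0,0,-0.5,0],[-1,0,0,-1,0],[-1,0,0,-2,0],[-1,0,0,0,0]]}}

```text
time_s: 6.7
position: [619.3, -2.4, 37.5]
ee_rot: [[0.984, 0.18, 0.004], [0.18, -0.984, 0.0], [0.004, 0.0, -1.0]]
contact_force: [0.6, -0.5, -3.3]
grip_width: 14.9
grip_force: 30.0
```

```bash
python3 nx.py Fl
```

```text
t 6.7 tcp [619.3  -2.4  37.5] yaw 0.1808 zaxis [ 0.004  0.    -1.   ] F [ 0.6 -0.5 -3.3] w 14.9 gf 30.0
Fl turn 0.266 xy cm [-4.4  26.26]
```

Held: -3.3 N of weight. Carry it to the rack.

{"method": "arm_command", "body": {"steps": [[-1,0,0,-2.5,0],[-1,0,0,-2.5,0.05],[-1,0,0,-1,0.1],[-1,0,0,0,0.1],[-1,0,0,0,0.016]]}}

```text
time_s: 7.2
position: [617.7, -2.6, 94.8]
ee_rot: [[0.996, -0.087, 0.0], [-0.087, -0.996, -0.0], [0.0, 0.0, -1.0]]
contact_force: [-0.0, 1.0, -3.3]
grip_width: 15.4
grip_force: 30.0
```

{"method": "arm_command", "body": {"steps": [[-1,-0.5,2,0,0],[-1,-0.5,3.5,0,0],[-1,-0.5,4,0,0],[-1,-0.5,4,0,0],[-1,-0.5,4,0,0]]}}

```text
time_s: 7.7
position: [577.0, -176.2, 94.1]
ee_rot: [[0.997, -0.082, -0.001], [-0.082, -0.997, 0.0], [-0.001, -0.0, -1.0]]
contact_force: [-0.4, -1.2, -2.3]
grip_width: 15.2
grip_force: 30.0
```

{"method": "arm_command", "body": {"steps": [[-1,-0.5,4,0,0],[-1,-0.5,3,0,0],[-1,-0.5,1.5,0,0],[-1,0,0,0,0],[-1,0,0,0,0]]}}

```text
time_s: 8.2
position: [555.7, -257.2, 94.3]
ee_rot: [[0.997, -0.084, -0.0], [-0.084, -0.997, 0.001], [-0.0, -0.001, -1.0]]
contact_force: [-0.1, 0.4, -3.4]
grip_width: 15.0
grip_force: 30.0
```

```bash
python3 nx.py Fl
```

```text
t 8.2 tcp [ 555.7 -257.2   94.3] yaw -0.0837 zaxis [-0.     0.001 -1.   ] F [-0.1  0.4 -3.4] w 15.0 gf 30.0
Fl turn 0.002 xy cm [-0.24  0.32]
```

{"method": "arm_command", "body": {"steps": [[-1,-0.24,0.32,1.5,0],[-1,0,0,2,0],[-1,0,0,2,0],[-1,0,0,1,0],[-1,0,0,0,0]]}}

```text
time_s: 8.7
position: [552.1, -260.0, 27.7]
ee_rot: [[0.996, -0.084, -0.003], [-0.084, -0.996, 0.001], [-0.003, -0.001, -1.0]]
contact_force: [-0.3, 0.7, -2.5]
grip_width: 15.1
grip_force: 30.0
```

```bash
python3 nx.py Fl
```

```text
t 8.7 tcp [ 552.1 -260.    27.7] yaw -0.0837 zaxis [-0.003  0.001 -1.   ] F [-0.3  0.7 -2.5] w 15.1 gf 30.0
Fl turn 0.002 xy cm [0.09 0.02]
```

{"method": "arm_command", "body": {"steps": [[-1,0,0,0.4,0],[-1,0,0,0.4,0],[-1,0,0,0.3,0],[-1,0,0,0,0],[-1,0,0,0,0]]}}

```text
time_s: 9.2
position: [553.1, -261.3, 18.9]
ee_rot: [[0.996, -0.085, 0.0], [-0.085, -0.996, -0.0], [0.0, 0.0, -1.0]]
contact_force: [-0.4, 0.2, -3.3]
grip_width: 15.2
grip_force: 30.0
```

{"method": "arm_command", "body": {"steps": [[-1,0,0,0.15,0],[-1,0,0,0.15,0],[-1,0,0,0,0]]}}

```text
time_s: 9.5
position: [552.9, -261.2, 15.5]
ee_rot: [[0.996, -0.085, -0.0], [-0.085, -0.996, 0.0], [-0.0, -0.0, -1.0]]
contact_force: [-0.5, 0.9, -3.2]
grip_width: 15.3
grip_force: 30.0
```

{"method": "arm_command", "body": {"steps": [[-1,0,0,0.1,0],[-1,0,0,0.1,0],[-1,0,0,0,0]]}}

```text
time_s: 9.8
position: [552.9, -261.2, 13.5]
ee_rot: [[0.996, -0.085, -0.0], [-0.085, -0.996, 0.0], [-0.0, -0.0, -1.0]]
contact_force: [0.9, -0.0, -2.7]
grip_width: 15.2
grip_force: 30.0
```

{"method": "arm_command", "body": {"steps": [[-1,0,0,0.1,0],[-1,0,0,0.1,0],[-1,0,0,0,0]]}}

```text
time_s: 10.1
position: [552.9, -261.2, 11.5]
ee_rot: [[0.996, -0.085, -0.0], [-0.085, -0.996, 0.0], [-0.0, -0.0, -1.0]]
contact_force: [0.3, 0.2, -3.3]
grip_width: 15.4
grip_force: 30.0
```

{"method": "arm_command", "body": {"steps": [[-1,0,0,0.1,0],[-1,0,0,0,0]]}}

```text
time_s: 10.3
position: [552.9, -261.2, 10.6]
ee_rot: [[0.996, -0.085, -0.0], [-0.085, -0.996, 0.0], [-0.0, -0.0, -1.0]]
contact_force: [0.7, -0.5, -2.9]
grip_width: 15.1
grip_force: 30.0
```

{"method": "arm_command", "body": {"steps": [[-1,0,0,0.1,0],[-1,0,0,0,0]]}}

```text
time_s: 10.5
position: [552.9, -261.2, 9.5]
ee_rot: [[0.996, -0.085, -0.0], [-0.085, -0.996, 0.0], [-0.0, -0.0, -1.0]]
contact_force: [-0.3, -1.0, -3.3]
grip_width: 15.2
grip_force: 30.0
```

{"method": "arm_command", "body": {"steps": [[-1,0,0,0.1,0],[-1,0,0,0,0]]}}

```text
time_s: 10.7
position: [553.2, -261.0, 9.0]
ee_rot: [[0.996, -0.085, 0.0], [-0.085, -0.996, 0.0], [0.0, -0.0, -1.0]]
contact_force: [-1.5, 2.3, 1.9]
grip_width: 15.0
grip_force: 30.0
```

{"method": "arm_command", "body": {"steps": [[-1,0,0,0.1,0],[-1,0,0,0,0]]}}

```text
time_s: 10.9
position: [553.5, -260.7, 8.5]
ee_rot: [[0.996, -0.085, 0.001], [-0.085, -0.996, 0.0], [0.001, -0.0, -1.0]]
contact_force: [-3.0, 5.1, 11.8]
grip_width: 15.0
grip_force: 30.0
```

{"method": "arm_command", "body": {"steps": [[-1,0,0,0.1,0],[-1,0,0,0,0]]}}

```text
time_s: 11.1
position: [553.8, -260.3, 8.0]
ee_rot: [[0.996, -0.085, 0.001], [-0.085, -0.996, 0.001], [0.001, -0.001, -1.0]]
contact_force: [-4.6, 8.8, 19.9]
grip_width: 15.0
grip_force: 30.0
```

Contact, and the notch pushes towards +y. Ease that way, then release.

{"method": "arm_command", "body": {"steps": [[-1,0,-0.1,0,0],[-1,0,0,0,0]]}}

```text
time_s: 11.3
position: [553.9, -259.9, 7.7]
ee_rot: [[0.996, -0.085, 0.001], [-0.085, -0.996, 0.0], [0.001, -0.0, -1.0]]
contact_force: [-1.6, 3.4, 11.7]
grip_width: 15.1
grip_force: 30.0
```

{"method": "arm_command", "body": {"steps": [[-1,0,-0.05,0,0],[-1,0,0,0,0]]}}

```text
time_s: 11.5
position: [553.9, -259.9, 7.7]
ee_rot: [[0.996, -0.085, 0.001], [-0.085, -0.996, -0.0], [0.002, 0.0, -1.0]]
contact_force: [-1.9, 2.3, 10.8]
grip_width: 15.2
grip_force: 30.0
```

Seated. Open, rise, and go to the pinion.

{"method": "arm_command", "body": {"steps": [[-0.1,0,0,0,0],[-0.1,0,0,0,0],[-0.1,0,0,0,0],[-0.1,0,0,-1,0],[-0.1,0,0,-2,0]]}}

```text
time_s: 12.0
position: [552.2, -259.4, 36.3]
ee_rot: [[0.996, -0.085, -0.002], [-0.085, -0.996, 0.001], [-0.002, -0.001, -1.0]]
contact_force: [0.4, -0.5, 1.2]
grip_width: 42.5
grip_force: 0.0
```

{"method": "arm_command", "body": {"steps": [[-0.1,0,0,-3,0],[-0.1,0,0,-3,0],[-0.1,0,0,0,-0.133],[-0.1,0,0,0,-0.133],[-0.1,0,0,0,0]]}}

```text
time_s: 12.5
position: [553.3, -259.9, 97.6]
ee_rot: [[0.983, 0.182, 0.001], [0.182, -0.983, -0.0], [0.001, 0.0, -1.0]]
contact_force: [-0.2, 0.6, 0.2]
grip_width: 42.5
grip_force: 0.0
```

```bash
python3 nx.py pi
python3 - <<'E'
from h import *
im=viewer.get_image('top'); f=im['frame'][190:275,340:475]
f2=viewer.get_image('scene')['frame'][130:220,300:420]
cv2.imwrite('pics/e1.png',np.vstack([cv2.resize(f,(600,378),interpolation=2)[:290],cv2.resize(f2,(600,450),interpolation=2)[120:420]]))
E
```

```text
t 12.5 tcp [ 553.3 -259.9   97.6] yaw 0.1831 zaxis [ 0.001 -0.    -1.   ] F [-0.2  0.6  0.2] w 42.5 gf 0.0
pi turn 0.003 xy cm [ 10.73 -29.95]
```

View pics/e1.png

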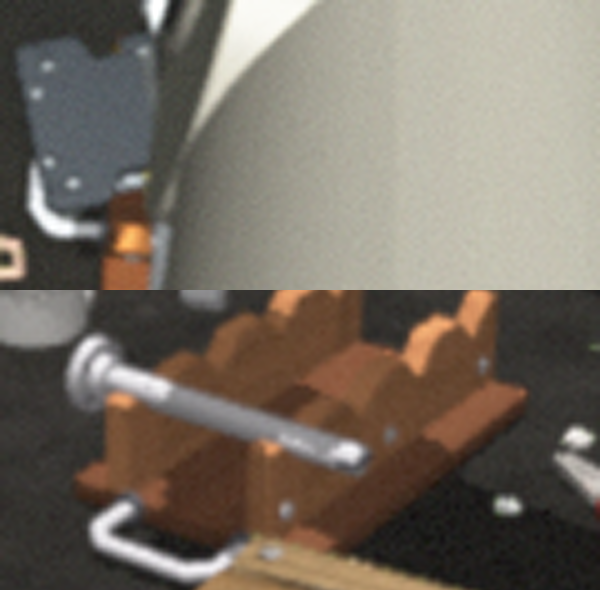

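The flanged shaft lies in the notch next to the rack's handle, flange outside at (90,370). On to the pinion.

{"method": "arm_command", "body": {"steps": [[-0.1,0.9,-2.4,0,0],[-0.1,1.3,-3.7,0,0],[-0.1,1.4,-4,0,0],[-0.1,1.4,-4,0,0],[-0.1,1.4,-4,0,0]]}}

```text
time_s: 13.1
position: [583.5, -68.6, 96.8]
ee_rot: [[0.984, 0.176, -0.0], [0.176, -0.984, 0.0], [-0.0, -0.0, -1.0]]
contact_force: [0.8, 0.3, -0.5]
grip_width: 42.3
grip_force: 0.0
```

{"method": "arm_command", "body": {"steps": [[-0.1,1.4,-4,0,0.003],[-0.1,1.4,-3.8,0,0],[-0.1,1,-2.6,0,0],[-0.1,0.5,-1.4,0,0],[-0.1,0,0,0,0]]}}

```text
time_s: 13.6
position: [604.9, 55.4, 96.6]
ee_rot: [[0.984, 0.177, -0.0], [0.177, -0.984, 0.001], [-0.0, -0.001, -1.0]]
contact_force: [0.4, 0.0, 0.7]
grip_width: 42.1
grip_force: 0.0
```

```bash
python3 nx.py pi
```

```text
t 13.6 tcp [604.9  55.4  96.6] yaw 0.1784 zaxis [-0.     0.001 -1.   ] F [0.4 0.  0.7] w 42.1 gf 0.0
pi turn -0.002 xy cm [-0.01  0.14]
```

{"method": "arm_command", "body": {"steps": [[-0.1,0,0.1,2,0],[-0.1,0,0,2.5,-0.002],[-0.1,0,0,2.5,0],[-0.1,0,0,1.5,0],[-0.1,0,0,1.1,0]]}}

```text
time_s: 14.1
position: [604.6, 50.9, -0.3]
ee_rot: [[0.984, 0.177, -0.001], [0.177, -0.984, -0.001], [-0.001, 0.0, -1.0]]
contact_force: [0.9, -0.2, 1.2]
grip_width: 42.6
grip_force: 0.0
```

{"method": "arm_command", "body": {"steps": [[-0.1,0,0,0,0],[-1,0,0,0,0],[-1,0,0,0,0],[-1,0,0,0,0],[-1,0,0,0,0]]}}

```text
time_s: 14.6
position: [605.4, 53.8, 1.4]
ee_rot: [[0.984, 0.179, 0.001], [0.179, -0.984, 0.001], [0.001, -0.001, -1.0]]
contact_force: [1.0, 0.3, 1.6]
grip_width: 14.9
grip_force: 30.0
```

{"method": "arm_command", "body": {"steps": [[-1,0,0,0,0],[-1,0,0,-0.5,0],[-1,0,0,-1,0],[-1,0,0,-2,0],[-1,0,0,0,0]]}}

```text
time_s: 15.1
position: [606.7, 52.4, 38.4]
ee_rot: [[0.984, 0.178, 0.004], [0.178, -0.984, 0.0], [0.004, 0.0, -1.0]]
contact_force: [0.5, -1.0, -3.3]
grip_width: 15.2
grip_force: 30.0
```

```bash
python3 nx.py Pi
```

```text
t 15.1 tcp [606.7  52.4  38.4] yaw 0.1793 zaxis [ 0.004  0.    -1.   ] F [ 0.5 -1.  -3.3] w 15.2 gf 30.0
Pi turn 0.265 xy cm [-2.68 37.4 ]
```

{"method": "arm_command", "body": {"steps": [[-1,0,0,-2.5,0],[-1,0,0,-2.5,0.05],[-1,0,0,-1,0.1],[-1,0,0,0,0.1],[-1,0,0,0,0.015]]}}

```text
time_s: 15.6
position: [605.0, 52.3, 95.8]
ee_rot: [[0.996, -0.088, 0.0], [-0.088, -0.996, -0.0], [0.0, 0.0, -1.0]]
contact_force: [-0.8, 0.2, -3.1]
grip_width: 14.9
grip_force: 30.0
```

{"method": "arm_command", "body": {"steps": [[-1,-0.2,2,0,0],[-1,-0.2,3.5,0,0],[-1,-0.3,4,0,0],[-1,-0.3,4,0,0],[-1,-0.3,4,0,0]]}}

```text
time_s: 16.1
position: [576.3, -122.2, 95.1]
ee_rot: [[0.997, -0.082, -0.001], [-0.082, -0.997, -0.0], [-0.001, 0.0, -1.0]]
contact_force: [1.1, -0.3, -3.1]
grip_width: 15.1
grip_force: 30.0
```

{"method": "arm_command", "body": {"steps": [[-1,-0.3,4,0,0],[-1,-0.3,4,0,0],[-1,-0.3,4,0,0],[-1,-0.3,3.5,0,0],[-1,-0.2,2,0,0]]}}

```text
time_s: 16.6
position: [546.7, -297.3, 94.9]
ee_rot: [[0.996, -0.085, -0.001], [-0.085, -0.996, -0.001], [-0.001, 0.001, -1.0]]
contact_force: [1.1, 1.0, -1.9]
grip_width: 15.1
grip_force: 30.0
```

{"method": "arm_command", "body": {"steps": [[-1,0,1.2,0,0],[-1,0,0.5,0,0],[-1,0,0,0,0],[-1,0,0,0,0]]}}

```text
time_s: 17.0
position: [547.4, -309.3, 95.5]
ee_rot: [[0.997, -0.083, -0.0], [-0.083, -0.997, 0.001], [-0.0, -0.001, -1.0]]
contact_force: [0.0, 0.3, -3.1]
grip_width: 15.0
grip_force: 30.0
```

```bash
python3 nx.py Pi
```

```text
t 17.0 tcp [ 547.4 -309.3   95.5] yaw -0.0833 zaxis [-0.     0.001 -1.   ] F [ 0.   0.3 -3.1] w 15.0 gf 30.0
Pi turn 0.002 xy cm [0.13 0.85]
```

{"method": "arm_command", "body": {"steps": [[-1,0.1,0.8,0,0.002],[-1,0,0,2,0],[-1,0,0,2.5,0],[-1,0,0,2,0],[-1,0,0,1,0]]}}

```text
time_s: 17.5
position: [546.7, -318.2, 19.0]
ee_rot: [[0.996, -0.086, -0.002], [-0.086, -0.996, 0.001], [-0.002, -0.001, -1.0]]
contact_force: [-0.0, 0.3, -2.3]
grip_width: 15.1
grip_force: 30.0
```

{"method": "arm_command", "body": {"steps": [[-1,0,0,0.3,0],[-1,0,0,0.2,0],[-1,0,0,0,0],[-1,0,0,0,0]]}}

```text
time_s: 17.9
position: [547.8, -319.1, 16.6]
ee_rot: [[0.996, -0.087, 0.001], [-0.087, -0.996, -0.001], [0.001, 0.0, -1.0]]
contact_force: [0.3, -0.5, -3.3]
grip_width: 15.1
grip_force: 30.0
```

```bash
python3 nx.py Pi
```

```text
t 17.9 tcp [ 547.8 -319.1   16.6] yaw -0.0872 zaxis [ 0.001 -0.001 -1.   ] F [ 0.3 -0.5 -3.3] w 15.1 gf 30.0
Pi turn -0.002 xy cm [ 0.01 -0.12]
```

{"method": "arm_command", "body": {"steps": [[-1,0,-0.15,0.2,0],[-1,0,0,0.2,0],[-1,0,0,0.1,0],[-1,0,0,0,0]]}}

```text
time_s: 18.3
position: [547.2, -317.3, 10.5]
ee_rot: [[0.996, -0.087, -0.0], [-0.087, -0.996, 0.0], [-0.0, -0.0, -1.0]]
contact_force: [0.0, 0.1, -3.2]
grip_width: 15.0
grip_force: 30.0
```

{"method": "arm_command", "body": {"steps": [[-1,0,0,0.1,0],[-1,0,0,0,0]]}}

```text
time_s: 18.5
position: [547.4, -317.5, 9.7]
ee_rot: [[0.996, -0.087, 0.0], [-0.087, -0.996, -0.0], [0.0, 0.0, -1.0]]
contact_force: [-0.2, -0.0, -2.8]
grip_width: 15.1
grip_force: 30.0
```

{"method": "arm_command", "body": {"steps": [[-1,0,0,0.1,0],[-1,0,0,0,0]]}}

```text
time_s: 18.7
position: [547.5, -317.5, 9.4]
ee_rot: [[0.996, -0.087, 0.0], [-0.087, -0.996, -0.0], [0.0, 0.0, -1.0]]
contact_force: [-3.7, 1.8, 8.5]
grip_width: 15.2
grip_force: 30.0
```

Seated at the predicted height. Release and fetch the selector rail.

{"method": "arm_command", "body": {"steps": [[-0.1,0,0,0.03,0],[-0.1,0,0,0,0],[-0.1,0,0,0,0],[-0.1,0,0,-1,0],[-0.1,0,0,-2,0]]}}

```text
time_s: 19.2
position: [546.5, -316.9, 38.0]
ee_rot: [[0.996, -0.087, -0.002], [-0.087, -0.996, 0.001], [-0.002, -0.001, -1.0]]
contact_force: [-0.1, 0.2, 0.2]
grip_width: 42.3
grip_force: 0.0
```

{"method": "arm_command", "body": {"steps": [[-0.1,0,0,-3,0],[-0.1,0,0,-3,0],[-0.1,0,0,0,-0.133],[-0.1,0,0,0,-0.133],[-0.1,0,0,0,0]]}}

```text
time_s: 19.7
position: [547.5, -317.5, 99.3]
ee_rot: [[0.984, 0.18, 0.001], [0.18, -0.984, -0.0], [0.001, 0.0, -1.0]]
contact_force: [0.6, 0.9, -0.0]
grip_width: 42.2
grip_force: 0.0
```

```bash
python3 nx.py se
```

```text
t 19.7 tcp [ 547.5 -317.5   99.3] yaw 0.1811 zaxis [ 0.001 -0.    -1.   ] F [ 0.6  0.9 -0. ] w 42.2 gf 0.0
se turn 0.001 xy cm [ 12.13 -41.31]
```

{"method": "arm_command", "body": {"steps": [[-0.1,0.7,-2.4,0,0],[-0.1,1.1,-3.7,0,0],[-0.1,1.17,-4,0,0],[-0.1,1.17,-4,0,0],[-0.1,1.17,-4,0,0]]}}

```text
time_s: 20.2
position: [567.4, -128.3, 98.7]
ee_rot: [[0.985, 0.173, 0.0], [0.173, -0.985, 0.0], [0.0, 0.0, -1.0]]
contact_force: [-0.0, 0.2, -0.4]
grip_width: 42.8
grip_force: 0.0
```

{"method": "arm_command", "body": {"steps": [[-0.1,1.17,-4,0,0],[-0.1,1.17,-4,0,0],[-0.1,1.17,-4,0,0],[-0.1,1.17,-4,0,0],[-0.1,1.17,-4,0,0]]}}

```text
time_s: 20.7
position: [589.4, 79.0, 98.7]
ee_rot: [[0.985, 0.173, 0.0], [0.173, -0.985, 0.0], [0.0, 0.0, -1.0]]
contact_force: [-0.5, 0.7, 0.0]
grip_width: 42.7
grip_force: 0.0
```

{"method": "arm_command", "body": {"steps": [[-0.1,0.6,-2,0,0],[-0.1,0.35,-1.2,0,0],[-0.1,0,0,0,0],[-0.1,0,0,0,0]]}}

```text
time_s: 21.1
position: [593.1, 109.1, 98.3]
ee_rot: [[0.984, 0.175, -0.0], [0.175, -0.984, -0.001], [-0.0, 0.001, -1.0]]
contact_force: [0.2, -0.2, 0.3]
grip_width: 41.9
grip_force: 0.0
```

```bash
python3 nx.py se
```

```text
t 21.1 tcp [593.1 109.1  98.3] yaw 0.1763 zaxis [-0.    -0.001 -1.   ] F [ 0.2 -0.2  0.3] w 41.9 gf 0.0
se turn -0.004 xy cm [-0.02 -0.15]
```

{"method": "arm_command", "body": {"steps": [[-0.1,0,-0.15,2,-0.004],[-0.1,0,0,2.5,0],[-0.1,0,0,2.5,0],[-0.1,0,0,1.5,0],[-0.1,0,0,1.2,0]]}}

```text
time_s: 21.6
position: [592.7, 110.5, 0.5]
ee_rot: [[0.984, 0.18, -0.001], [0.18, -0.984, -0.001], [-0.001, 0.0, -1.0]]
contact_force: [-0.2, -1.1, 0.3]
grip_width: 42.2
grip_force: 0.0
```

{"method": "arm_command", "body": {"steps": [[-0.1,0,0,0,0],[-1,0,0,0,0],[-1,0,0,0,0],[-1,0,0,0,0],[-1,0,0,0,0]]}}

```text
time_s: 22.1
position: [593.7, 110.6, 2.2]
ee_rot: [[0.983, 0.181, 0.001], [0.181, -0.983, -0.001], [0.001, 0.002, -1.0]]
contact_force: [0.6, -1.9, 2.7]
grip_width: 15.0
grip_force: 30.0
```

{"method": "arm_command", "body": {"steps": [[-1,0,0,0,0],[-1,0,0,-0.5,0],[-1,0,0,-1,0],[-1,0,0,-2,0],[-1,0,0,0,0]]}}

```text
time_s: 22.6
position: [594.4, 112.8, 39.2]
ee_rot: [[0.983, 0.182, 0.004], [0.182, -0.983, 0.001], [0.004, -0.0, -1.0]]
contact_force: [0.1, 1.0, -3.5]
grip_width: 15.2
grip_force: 30.0
```

```bash
python3 nx.py Se
```

```text
t 22.6 tcp [594.4 112.8  39.2] yaw 0.1829 zaxis [ 0.004  0.001 -1.   ] F [ 0.1  1.  -3.5] w 15.2 gf 30.0
Se turn 0.269 xy cm [-0.93 49.11]
```

{"method": "arm_command", "body": {"steps": [[-1,0,0,-2.5,0],[-1,0,0,-2.5,0.05],[-1,0,0,-1,0.1],[-1,0,0,0,0.1],[-1,0,0,0,0.019]]}}

```text
time_s: 23.1
position: [592.8, 112.2, 96.5]
ee_rot: [[0.996, -0.088, 0.0], [-0.088, -0.996, 0.0], [0.0, -0.0, -1.0]]
contact_force: [-0.3, -0.2, -3.2]
grip_width: 15.5
grip_force: 30.0
```

{"method": "arm_command", "body": {"steps": [[-1,0,2,0,0],[-1,0,3.5,0,0],[-1,-0.1,4,0,0],[-1,-0.1,4,0,0],[-1,-0.1,4,0,0]]}}

```text
time_s: 23.6
position: [574.1, -63.4, 95.8]
ee_rot: [[0.997, -0.083, -0.001], [-0.083, -0.997, 0.0], [-0.001, -0.0, -1.0]]
contact_force: [0.0, -0.2, -2.2]
grip_width: 15.2
grip_force: 30.0
```

{"method": "arm_command", "body": {"steps": [[-1,-0.1,4,0,0],[-1,-0.1,4,0,0],[-1,-0.1,4,0,0],[-1,-0.1,4,0,0],[-1,-0.1,4,0,0]]}}

```text
time_s: 24.1
position: [551.9, -262.2, 95.8]
ee_rot: [[0.997, -0.083, -0.001], [-0.083, -0.997, 0.0], [-0.001, -0.0, -1.0]]
contact_force: [1.6, -0.4, -3.5]
grip_width: 15.4
grip_force: 30.0
```

{"method": "arm_command", "body": {"steps": [[-1,0,4,0,0],[-1,0,4,0,0],[-1,0,2.2,0,0],[-1,0,1,0,0],[-1,0,0,0,0]]}}

```text
time_s: 24.6
position: [542.2, -373.2, 95.6]
ee_rot: [[0.996, -0.086, -0.001], [-0.086, -0.996, 0.0], [-0.001, -0.0, -1.0]]
contact_force: [-0.5, -0.5, -4.1]
grip_width: 15.0
grip_force: 30.0
```

```bash
python3 nx.py Se
```

```text
t 24.6 tcp [ 542.2 -373.2   95.6] yaw -0.0865 zaxis [-0.001  0.    -1.   ] F [-0.5 -0.5 -4.1] w 15.0 gf 30.0
Se turn -0.001 xy cm [0.11 0.24]
```

{"method": "arm_command", "body": {"steps": [[-1,0.1,0,1.5,0],[-1,0,0,2.5,0],[-1,0,0,2.5,0],[-1,0,0,0.8,0],[-1,0,0,0,0]]}}

```text
time_s: 25.1
position: [543.5, -370.6, 21.8]
ee_rot: [[0.996, -0.084, -0.002], [-0.084, -0.996, 0.002], [-0.002, -0.002, -1.0]]
contact_force: [-0.0, 0.4, -2.1]
grip_width: 15.2
grip_force: 30.0
```

```bash
python3 nx.py Se
```

```text
t 25.1 tcp [ 543.5 -370.6   21.8] yaw -0.0843 zaxis [-0.002  0.002 -1.   ] F [-0.   0.4 -2.1] w 15.2 gf 30.0
Se turn 0.001 xy cm [0.   0.51]
```

{"method": "arm_command", "body": {"steps": [[-1,0.05,0.4,0.3,0],[-1,0,0,0.3,0],[-1,0,0,0,0],[-1,0,0,0,0]]}}

```text
time_s: 25.5
position: [544.3, -376.7, 17.9]
ee_rot: [[0.996, -0.086, 0.001], [-0.086, -0.996, -0.0], [0.001, 0.0, -1.0]]
contact_force: [0.3, -0.9, -3.1]
grip_width: 15.2
grip_force: 30.0
```

```bash
python3 nx.py Se
```

```text
t 25.5 tcp [ 544.3 -376.7   17.9] yaw -0.0863 zaxis [ 0.001 -0.    -1.   ] F [ 0.3 -0.9 -3.1] w 15.2 gf 30.0
Se turn -0.001 xy cm [-0.12 -0.09]
```

{"method": "arm_command", "body": {"steps": [[-1,0,-0.12,0.3,0],[-1,0,0,0.2,0],[-1,0,0,0.1,0],[-1,0,0,0,0]]}}

```text
time_s: 25.9
position: [544.1, -375.3, 11.2]
ee_rot: [[0.996, -0.086, -0.0], [-0.086, -0.996, 0.0], [-0.0, -0.0, -1.0]]
contact_force: [-0.7, 0.4, -3.5]
grip_width: 15.1
grip_force: 30.0
```

{"method": "arm_command", "body": {"steps": [[-1,0,0,0.1,0],[-1,0,0,0,0]]}}

```text
time_s: 26.1
position: [544.2, -375.4, 10.4]
ee_rot: [[0.996, -0.086, 0.0], [-0.086, -0.996, -0.0], [0.0, 0.0, -1.0]]
contact_force: [-0.5, -1.4, -3.0]
grip_width: 15.2
grip_force: 30.0
```

{"method": "arm_command", "body": {"steps": [[-1,0,0,0.1,0],[-1,0,0,0,0]]}}

```text
time_s: 26.3
position: [544.3, -375.5, 10.2]
ee_rot: [[0.996, -0.086, 0.0], [-0.086, -0.996, -0.0], [0.0, 0.0, -1.0]]
contact_force: [-3.1, 1.6, 7.9]
grip_width: 14.9
grip_force: 30.0
```

Seated at 10.2. Release and fetch the splined shaft.

{"method": "arm_command", "body": {"steps": [[-0.1,0,0,0.03,0],[-0.1,0,0,0,0],[-0.1,0,0,0,0],[-0.1,0,0,-1,0],[-0.1,0,0,-2,0]]}}

```text
time_s: 26.8
position: [543.4, -374.8, 38.6]
ee_rot: [[0.996, -0.086, -0.002], [-0.086, -0.996, 0.001], [-0.002, -0.001, -1.0]]
contact_force: [-0.4, 0.3, 0.6]
grip_width: 42.2
grip_force: 0.0
```

{"method": "arm_command", "body": {"steps": [[-0.1,0,0,-3,0],[-0.1,0,0,-3,0],[-0.1,0,0,0,-0.133],[-0.1,0,0,0,-0.133],[-0.1,0,0,0,0]]}}

```text
time_s: 27.3
position: [544.3, -375.5, 100.0]
ee_rot: [[0.983, 0.181, 0.001], [0.181, -0.983, -0.0], [0.001, 0.0, -1.0]]
contact_force: [-0.4, -0.5, -0.0]
grip_width: 42.5
grip_force: 0.0
```

```bash
python3 nx.py sp
```

```text
t 27.3 tcp [ 544.3 -375.5  100. ] yaw 0.1822 zaxis [ 0.001 -0.    -1.   ] F [-0.4 -0.5 -0. ] w 42.5 gf 0.0
sp turn 0.002 xy cm [ 13.94 -52.75]
```

{"method": "arm_command", "body": {"steps": [[-0.1,0.63,-2.4,0,0],[-0.1,0.98,-3.7,0,0],[-0.1,1.06,-4,0,0],[-0.1,1.06,-4,0,0],[-0.1,1.06,-4,0,0]]}}

```text
time_s: 27.8
position: [558.8, -187.2, 99.4]
ee_rot: [[0.985, 0.174, 0.0], [0.174, -0.985, 0.0], [0.0, -0.0, -1.0]]
contact_force: [1.1, 0.4, 1.1]
grip_width: 42.3
grip_force: 0.0
```

{"method": "arm_command", "body": {"steps": [[-0.1,1.06,-4,0,0],[-0.1,1.06,-4,0,0],[-0.1,1.06,-4,0,0],[-0.1,1.06,-4,0,0],[-0.1,1.06,-4,0,0]]}}

```text
time_s: 28.3
position: [575.3, 19.1, 99.5]
ee_rot: [[0.985, 0.174, 0.0], [0.174, -0.985, 0.0], [0.0, 0.0, -1.0]]
contact_force: [0.9, -1.2, -0.2]
grip_width: 42.2
grip_force: 0.0
```

{"method": "arm_command", "body": {"steps": [[-0.1,1.06,-4,0,0],[-0.1,1.06,-4,0,0],[-0.1,0.87,-3.3,0,0],[-0.1,0.55,-2.1,0,0],[-0.1,0.31,-1.2,0,0]]}}

```text
time_s: 28.8
position: [586.9, 170.4, 99.3]
ee_rot: [[0.984, 0.177, -0.0], [0.177, -0.984, 0.001], [0.0, -0.001, -1.0]]
contact_force: [-0.1, -0.8, -0.3]
grip_width: 42.6
grip_force: 0.0
```

{"method": "arm_command", "body": {"steps": [[-0.1,0,0,0,0],[-0.1,0,0,0,0]]}}

```text
time_s: 29.0
position: [587.2, 166.8, 99.0]
ee_rot: [[0.984, 0.177, -0.0], [0.177, -0.984, -0.001], [-0.0, 0.001, -1.0]]
contact_force: [0.7, -0.3, -0.6]
grip_width: 42.4
grip_force: 0.0
```

```bash
python3 nx.py sp
```

```text
t 29.0 tcp [587.2 166.8  99. ] yaw 0.1775 zaxis [-0.    -0.001 -1.   ] F [ 0.7 -0.3 -0.6] w 42.4 gf 0.0
sp turn -0.003 xy cm [-0.02 -0.17]
```

{"method": "arm_command", "body": {"steps": [[-0.1,0,-0.15,2,-0.003],[-0.1,0,0,2.5,0],[-0.1,0,0,2.5,0],[-0.1,0,0,1.5,0],[-0.1,0,0,1.3,0]]}}

```text
time_s: 29.5
position: [586.9, 168.1, 0.3]
ee_rot: [[0.984, 0.18, -0.0], [0.18, -0.984, -0.001], [-0.0, 0.0, -1.0]]
contact_force: [-0.7, 0.6, 0.3]
grip_width: 42.3
grip_force: 0.0
```

{"method": "arm_command", "body": {"steps": [[-0.1,0,0,0,0],[-1,0,0,0,0],[-1,0,0,0,0],[-1,0,0,0,0],[-1,0,0,0,0]]}}

```text
time_s: 30.0
position: [587.5, 168.5, 1.8]
ee_rot: [[0.983, 0.181, 0.001], [0.181, -0.983, -0.001], [0.001, 0.001, -1.0]]
contact_force: [0.5, -0.6, 2.4]
grip_width: 14.9
grip_force: 30.0
```

{"method": "arm_command", "body": {"steps": [[-1,0,0,0,0],[-1,0,0,-0.5,0],[-1,0,0,-1,0],[-1,0,0,-2,0],[-1,0,0,0,0]]}}

```text
time_s: 30.5
position: [588.4, 170.5, 38.9]
ee_rot: [[0.983, 0.182, 0.004], [0.182, -0.983, 0.001], [0.004, -0.001, -1.0]]
contact_force: [-0.3, -0.4, -1.8]
grip_width: 15.3
grip_force: 30.0
```

```bash
python3 nx.py Sp
```

```text
t 30.5 tcp [588.4 170.5  38.9] yaw 0.1829 zaxis [ 0.004  0.001 -1.   ] F [-0.3 -0.4 -1.8] w 15.3 gf 30.0
Sp turn 0.269 xy cm [ 0.16 60.6 ]
```

{"method": "arm_command", "body": {"steps": [[-1,0,0,-2.5,0],[-1,0,0,-2.5,0.05],[-1,0,0,-1,0.1],[-1,0,0,0,0.1],[-1,0,0,0,0.019]]}}

```text
time_s: 31.0
position: [586.8, 169.7, 96.3]
ee_rot: [[0.996, -0.088, 0.001], [-0.088, -0.996, 0.0], [0.001, -0.0, -1.0]]
contact_force: [0.6, -0.1, -2.9]
grip_width: 15.0
grip_force: 30.0
```

{"method": "arm_command", "body": {"steps": [[-1,0,2,0,0],[-1,0,3.5,0,0],[-1,0,4,0,0],[-1,0,4,0,0],[-1,0,4,0,0]]}}

```text
time_s: 31.5
position: [571.1, -6.2, 95.6]
ee_rot: [[0.997, -0.083, -0.001], [-0.083, -0.997, -0.0], [-0.001, 0.0, -1.0]]
contact_force: [0.2, -0.5, -2.4]
grip_width: 14.8
grip_force: 30.0
```

{"method": "arm_command", "body": {"steps": [[-1,0,4,0,0],[-1,0,4,0,0],[-1,0,4,0,0],[-1,0,4,0,0],[-1,0,4,0,0]]}}

```text
time_s: 32.0
position: [553.9, -205.4, 95.6]
ee_rot: [[0.997, -0.083, -0.001], [-0.083, -0.997, 0.0], [-0.001, -0.0, -1.0]]
contact_force: [0.6, -0.2, -2.2]
grip_width: 15.1
grip_force: 30.0
```

{"method": "arm_command", "body": {"steps": [[-1,0,4,0,0],[-1,0,4,0,0],[-1,0,4,0,0],[-1,0,4,0,0],[-1,0,3.5,0,0]]}}

```text
time_s: 32.5
position: [536.8, -400.3, 95.3]
ee_rot: [[0.996, -0.084, -0.001], [-0.084, -0.996, 0.0], [-0.001, -0.0, -1.0]]
contact_force: [-0.1, -0.8, -2.1]
grip_width: 14.9
grip_force: 30.0
```

{"method": "arm_command", "body": {"steps": [[-1,0,2,0,0],[-1,0,1,0,0],[-1,0,0,0,0],[-1,0,0,0,0],[-1,0,0,0,0]]}}

```text
time_s: 33.0
position: [536.0, -426.3, 96.1]
ee_rot: [[0.996, -0.084, 0.0], [-0.084, -0.996, 0.001], [0.0, -0.001, -1.0]]
contact_force: [0.6, 0.6, -3.6]
grip_width: 14.9
grip_force: 30.0
```

```bash
python3 nx.py Sp
```

```text
t 33.0 tcp [ 536.  -426.3   96.1] yaw -0.0839 zaxis [ 0.     0.001 -1.   ] F [ 0.6  0.6 -3.6] w 14.9 gf 30.0
Sp turn 0.002 xy cm [0.28 0.7 ]
```

{"method": "arm_command", "body": {"steps": [[-1,0.33,0.55,0,0.002],[-1,0,0,2,0],[-1,0,0,2.5,0],[-1,0,0,2,0],[-1,0,0,1,0]]}}

```text
time_s: 33.5
position: [537.6, -433.1, 19.4]
ee_rot: [[0.996, -0.087, -0.002], [-0.087, -0.996, 0.001], [-0.002, -0.001, -1.0]]
contact_force: [0.2, -0.0, -1.6]
grip_width: 15.0
grip_force: 30.0
```

{"method": "arm_command", "body": {"steps": [[-1,0,0,0.3,0],[-1,0,0,0,0],[-1,0,0,0,0],[-1,0,0,0,0]]}}

```text
time_s: 33.9
position: [538.5, -434.4, 19.1]
ee_rot: [[0.996, -0.088, 0.001], [-0.088, -0.996, -0.001], [0.001, 0.001, -1.0]]
contact_force: [0.0, 0.1, -2.6]
grip_width: 15.1
grip_force: 30.0
```

```bash
python3 nx.py Sp
```

```text
t 33.9 tcp [ 538.5 -434.4   19.1] yaw -0.0883 zaxis [ 0.001 -0.001 -1.   ] F [ 0.   0.1 -2.6] w 15.1 gf 30.0
Sp turn -0.003 xy cm [-0.04 -0.08]
```

{"method": "arm_command", "body": {"steps": [[-1,0,-0.12,0.3,-0.002],[-1,0,0,0.3,0],[-1,0,0,0.15,0],[-1,0,0,0,0]]}}

```text
time_s: 34.3
position: [538.0, -432.9, 10.4]
ee_rot: [[0.996, -0.086, -0.0], [-0.086, -0.996, 0.0], [-0.0, -0.0, -1.0]]
contact_force: [0.5, -0.4, -0.4]
grip_width: 15.3
grip_force: 30.0
```

{"method": "arm_command", "body": {"steps": [[-1,0,0,0.1,0],[-1,0,0,0,0]]}}

```text
time_s: 34.5
position: [538.1, -433.1, 9.9]
ee_rot: [[0.996, -0.086, 0.0], [-0.086, -0.996, -0.0], [0.0, 0.0, -1.0]]
contact_force: [-1.6, -0.0, 1.8]
grip_width: 15.3
grip_force: 30.0
```

{"method": "arm_command", "body": {"steps": [[-1,0,0,0.1,0],[-1,0,0,0,0]]}}

```text
time_s: 34.7
position: [538.2, -433.1, 9.7]
ee_rot: [[0.996, -0.086, 0.001], [-0.086, -0.996, -0.001], [0.001, 0.0, -1.0]]
contact_force: [-4.7, 2.4, 14.8]
grip_width: 15.0
grip_force: 30.0
```

Seated at 9.7. Release, rise and clear the view.

{"method": "arm_command", "body": {"steps": [[-0.1,0,0,0,0],[-0.1,0,0,0,0],[-0.1,0,0,0,0],[-0.1,0,0,-1,0],[-0.1,0,0,-2,0]]}}

```text
time_s: 35.2
position: [537.2, -432.1, 37.9]
ee_rot: [[0.996, -0.086, -0.002], [-0.086, -0.996, 0.002], [-0.002, -0.001, -1.0]]
contact_force: [0.2, -0.5, -0.2]
grip_width: 42.3
grip_force: 0.0
```

{"method": "arm_command", "body": {"steps": [[-0.1,0,0,-3,0],[-0.1,0,0,-4,0],[-0.1,0,0,-4,0],[-0.1,-2,4,0,0],[-0.1,-2,4,0,0]]}}

```text
time_s: 35.7
position: [492.5, -509.4, 151.3]
ee_rot: [[0.997, -0.083, 0.003], [-0.083, -0.997, -0.002], [0.003, 0.002, -1.0]]
contact_force: [1.1, 0.2, -0.6]
grip_width: 42.1
grip_force: 0.0
```

{"method": "arm_command", "body": {"steps": [[-0.1,-4,3,0,0],[-0.1,-4,3,0,0],[-0.1,-4,3,0,0],[-0.1,-4,3,0,0],[-0.1,-4,3,0,0]]}}

```text
time_s: 36.2
position: [277.4, -642.1, 149.5]
ee_rot: [[0.996, -0.086, 0.0], [-0.086, -0.996, -0.0], [0.0, 0.0, -1.0]]
contact_force: [0.7, -0.5, 1.2]
grip_width: 42.3
grip_force: 0.0
```

{"method": "arm_command", "body": {"steps": [[-0.1,-3,3,0,0],[-0.1,-3,3,0,0],[-0.1,0,0,0,0],[-0.1,0,0,0,0],[-0.1,0,0,0,0]]}}

```text
time_s: 36.7
position: [215.6, -695.2, 148.8]
ee_rot: [[0.996, -0.085, 0.001], [-0.085, -0.996, 0.0], [0.001, -0.0, -1.0]]
contact_force: [0.9, 0.8, -0.4]
grip_width: 42.3
grip_force: 0.0
```

```bash
python3 nx.py
python3 - <<'E'
from h import *
im=viewer.get_image('top'); sc=viewer.get_image('scene')
f=im['frame'][170:280,340:475]; g=sc['frame'][120:210,290:425]
def draw(im,x0,y0,k,f):
    f=cv2.resize(f,None,fx=k,fy=k,interpolation=2)
    a=-.0857;R=np.array([[np.cos(a),-np.sin(a)],[np.sin(a),np.cos(a)]]);t=np.array([545.6,-346.8])
    for y,ends in [(87,(-88,81)),(29,(-78,100)),(-29,(-95,95)),(-87,(-92,98))]:
        for x in ends:
            p=(proj(im,[*(R@[x,y]+t),64])-[x0,y0]+.5)*k; cv2.circle(f,tuple(p.astype(int)),2,(0,0,255),-1)
    return f
A=draw(im,340,170,3,f);B=draw(sc,290,120,3,g)
cv2.imwrite('pics/z.png',np.vstack([A,B])) if A.shape[1]==B.shape[1] else print(A.shape,B.shape)
E
```

```text
t 36.7 tcp [ 215.6 -695.2  148.8] yaw -0.0849 zaxis [ 0.001  0.    -1.   ] F [ 0.9  0.8 -0.4] w 42.3 gf 0.0
```

View pics/z.png

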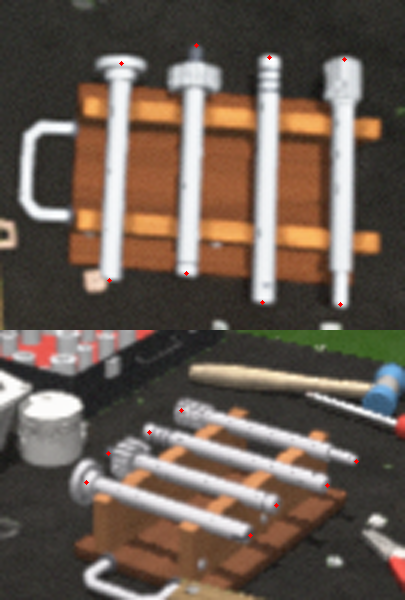

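All four lie in the right order and the predicted end points fall on their ends in both views: top-view ends at (120,63)–(110,280) for the flanged shaft through (344,60)–(340,304) for the splined one. They are centred and seated, so I hand in.

```bash
python3 -c "
from h import *
print(ticket.finish_job())"
```

```text
the job is handed in; nothing more can be done
None
```

The job is handed in: from the rack's handle outward lie the flanged shaft, pinion shaft, selector rail and splined shaft, each seated and centred across both cheeks in the final pictures; the job took about 37 s and no verdict was returned.

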